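Swing the block heater home and fit its cover

ROBOT

A 6-joint arm with a two-finger parallel gripper is mounted at the origin on the work surface. World frame = base frame: x ahead of the robot, y to its left, z up, the work surface at z = 0. Lengths are in mm, angles in rad, forces in N, time in s.
With the tool pointing down it reaches from about 350 to 725 mm from the base axis. Payload 6 kg.
Tool frame: the origin (TCP) lies on the centre line of the jaws, within the pads' length; the fingertips stand 8 mm ahead of it and the grasp point (between the pads) lies 11 mm behind it; z points along the fingers, x is the direction in which the jaws open and shut, and the axes are right-handed (so a half turn about z gives the same grasp; the last joint's range is limited). The gripper opens to 85 mm and grips with 20 to 120 N. Pads are 22 mm wide; open, the fingers measure 114 mm over their backs; the gripper's body (76 mm by 85 mm) begins 54 mm behind the grasp point. The pads swing forward as they close: fully open they stand 13 mm farther back than shut.
Start: joints at [-0.96, 0.04, 0.085, 0, -1.615, -0.334], TCP at [163.977, -577.136, 239.261] pointing down, gripper open.
Joint ranges: [-2.56, 2.56], [-1.29, 2.01], [-1.08, 1.49], [-3.29, 1.98], [-2.81, -0.18], [-2.99, 2.99]. Speed limits (rad/s): [2.57, 2.57, 3.01, 3.14, 3.14, 3.14].

INTERFACE

Orientations are given as a rotation vector (axis times angle).
In Python, from bench import state, camera, close_job gives the robot as it stands.
- The arm moves only by the tool carry_out, never from a script. Its argument "series" is a list of rows, each a list of 7 numbers: the turn, a rotation vector about the tool's x, y, z in rad, then the shift along the tool's x, y, z in mm, then the opening, from 0 (shut) to 1 (fully open). In form: [[rx, ry, rz, x, y, z, gripper], ...]. A call has exactly 5 rows; each row shifts and turns the commanded pose from where the row before left it, along the tool's axes as they then stand; what a row does not reach is not made up. A row lasts 1/12 s, in which the tool goes at most 41.7 mm and 7.16 degrees, less where a joint would pass 70% of its speed; a pose out of reach is approached as far as the arm can. A call with a gripper value outside its range is refused whole. The fingers move at their own pace and stop on an object; the grip force is fixed at half the most. Time passes only in rows, so rows that do not move let the fingers close, or fill a call up. It gives the time, the measured TCP pose, the force and the opening at its end, in the units of the state.
- state(): the state, without advancing time (a new reading comes with each control period).
- camera(name): name is "scene" or "top" or "wrist"; returns a dict with "frame" (420x560x3 uint8, blue, green, red), "intrinsics" (3x3 intrinsics, pixels), "xyz" and "rotation" of the camera in the world; the wrist camera has in their place "mount" (4x4, takes a point from camera to tool coordinates, whose origin is the TCP and whose axes are the tool frame's). Camera axes: x right, y down, z forward; pixel columns grow to the right and rows downward; lengths in mm; the calibration is good to about 2 mm. A picture is of the moment at which its call begins: read the wrist's pose just before it. There is no depth.
- close_job(): hands the job in, once; it reports no verdict.
The state is a dict: "time_s": time; "qpos": joint angles; "joint_vel": joint speeds; "joint_efforts": joint torques, N m; "tool_pos": TCP position; "orientation": TCP orientation; "wrist_force": force on the tool from outside, world axes, zero at the start; "wrist_torque": the same for the moment, N m; "finger_gap": finger opening in mm.
Only numpy, scipy, OpenCV 4.12 (cv2) and the standard library are available. Lean on these libraries where they do the work, as an engineer would, in place of code of your own. Each camera call takes 0.05 s, during which the arm holds its last target. There are 200 camera calls.

TASK

In the fume hood, swing the white block heater a quarter turn, counter-clockwise seen from above, by pushing its free front corner round while the opposite foot stays in its cup on the deck, until its back lies flush against the low stop rail; push it, do not lift or tip it. Then pick up the cover plate by its handle and, keeping it level, lower it gently over the heater's two guide pins until it is fully seated, with its hose fitting at the front right corner as you face the control panel. Let go, and leave the reagent bottle, beaker, vial rack and spanner where they are.

Things in the scene. Friction and masses are not known exactly. Their poses are not given: they have to be found in the camera images.
- station: fixed steel foot cup with aluminium stop rail. Origin: cup axis at deck level, z up. Cup: ring of 12 mm inner, 16.5 mm outer radius, 7 mm high. Rail: along y from y = -40 to -145 mm, stop face (towards -x) at x = 19.5 mm, 28 mm high, with a 4 mm flange behind it to x = 57 mm. The heater is home when its yaw equals the station's
- heater: loose white block heater, 1.2-1.7 kg, on four 10 mm feet. Origin: under the pivot foot (rear left; 10 mm radius), which stands in the cup with 2 mm play all round; z up, control panel faces -x. Housing x -112..18, y -132..18, z 10..70 mm; a knob sticks out 11 mm from the panel at y -8, z 40. Starts turned 1.35-1.75 rad clockwise from home, pivots about the cup
- push_corner (a point): on the heater's free corner edge (front right, diagonally opposite the pivot foot), in heater axes (-112, -132, 45) mm. A push of about 4 to 15 N on the panel near here slides the heater round on its feet
- seat (a point): centre of the flat aluminium rim on top of the heater (x -97..3, y -130..16 mm in heater axes) on which the cover rests, at (-47, -57, 92) mm; heater's axes
- pin_left (a point): tip of the heater's left guide pin, in heater axes (-47, 3, 123) mm; 8 mm diameter, 31 mm tall above the rim, last 5 mm tapered to 4 mm
- pin_right (a point): tip of the heater's right guide pin, the same, in heater axes (-47, -117, 123) mm
- cover: loose aluminium plate 100 (x) by 148 (y) by 8 mm, 0.4 kg, flat on the deck at the robot's left or right. Origin: centre of underside, z up. Steel hose fitting: an elbow at x -36, y -50, 29 mm above the underside, spout out to x -62 mm. Seated, its axes are parallel to the heater's, underside on the rim, hole_left on pin_left, hole_right on pin_right
- handle (a point): centre of the cover's bridge handle, 36 mm above the middle of the underside; cover's axes. Bar 14 mm wide (x), 76 mm long (y), 14 mm thick, its lower face 21 mm above the plate's top, on 12 mm posts at y = +-30 mm
- hole_left (a point): centre, at the underside, of the cover's through hole at x 0, y +60 mm; 10.5 mm wide
- hole_right (a point): centre of the cover's hole at y = -60 mm (the end with the fitting), at the underside
- reagent: bystander: capped amber glass bottle, 80 mm diameter, 170 mm high, close to the right of the heater's home; origin centre of its underside
- beaker: bystander: open glass beaker, 68 mm diameter, 85 mm high, left of the cup; origin centre of its underside
- rack: bystander: white rack of twelve small vials, 66 by 96 mm, 50 mm high, on the other side from the cover; origin centre of its underside
- spanner: bystander: steel spanner 150 mm long lying flat on the deck near the robot, right of centre; origin in its middle, underside

How it is judged:
By the outcome, as a careful person would: the job done as asked, in the order asked, and still so for the second after the job is handed in, with the robot touching nothing.
It also fails if it takes over 72 s, if anything falls off the work surface, if the arm or the gripper's body presses on something with over 40 N, if the wrist force passes 120 N, or if a joint passes its speed limit or range.

## Working session

There is one attempt and no reset: what is moved stays moved. The work goes in short steps, Python scripts to look and compute and a tool call to move; the robot and the scene stay as the last step left them, time stands still between calls to the robot, and variables do not carry over. Pictures are saved under pics/ and viewed, about 8 in all and at most 12, crops included, and the job is handed in when it is done.

Besides the shell and the picture viewer there is one more tool, called after "Call:" in YAML: its name, and indented under it one key for each argument. carry_out: Moves the arm, as the interface text tells. Its arguments: {"type":"object","properties":{"series":{"type":"array","items":{"type":"array","items":{"type":"number"}}}},"required":["series"]}

```bash
mkdir -p pics; ls; python3 - <<'E'
from bench import state,camera
import cv2,numpy as np
s=state();print(s)
for n in("scene","top"):
    c=camera(n);cv2.imwrite(f"pics/{n}0.png",c["frame"]);print(n,c["intrinsics"],c["xyz"],c["rotation"])
s=state();c=camera("wrist");print(c["intrinsics"],c["mount"])
E
```

```text
pics
{'time_s': 0.0, 'qpos': array([-9.60308348e-01,  4.08406986e-02,  8.37634645e-02, -4.53346066e-04,
       -1.61550413e+00, -3.33719624e-01]), 'joint_vel': array([ 0.00035481, -0.00079435, -0.00021404, -0.00141909, -0.00097438,
       -0.00032469]), 'joint_efforts': array([ 4.20512361e-04, -3.68201101e+01,  3.47407722e+01,  6.93179905e+00,
       -5.42293070e-03, -3.34649940e-06]), 'tool_pos': array([ 163.94394696, -576.82862477,  238.23845763]), 'orientation': array([-1.89280815e+00, -2.50541195e+00, -1.54019004e-03]), 'wrist_force': array([0.73457694, 0.26667236, 0.97471157]), 'wrist_torque': array([ 0.00264951,  0.01896844, -0.0121934 ]), 'finger_gap': 85.40375104656431}
scene [[532.11919271   0.         279.17452522]
 [  0.         532.11919271 210.77157222]
 [  0.           0.           1.        ]] [1133.88770759 -474.63694931 1141.68230713] [-2.30224405 -1.09243119  0.35005882]
top [[459.77318684   0.         279.67313146]
 [  0.         459.77318684 203.6856755 ]
 [  0.           0.           1.        ]] [ 311.73189044   15.79002063 1413.95159909] [-2.11478628  2.17037472 -0.18973998]
[[296.25877678   0.         280.98862289]
 [  0.         296.25877678 208.98415376]
 [  0.           0.           1.        ]] [[ 9.99998200e-01  6.27585463e-04 -1.79042513e-03 -4.50771914e-01]
 [-2.80423657e-05  9.48490521e-01  3.16805510e-01 -8.25252022e+01]
 [ 1.89702380e-03 -3.16804890e-01  9.48488831e-01 -1.33602429e+02]
 [ 0.00000000e+00  0.00000000e+00  0.00000000e+00  1.00000000e+00]]
```

View pics/top0.png

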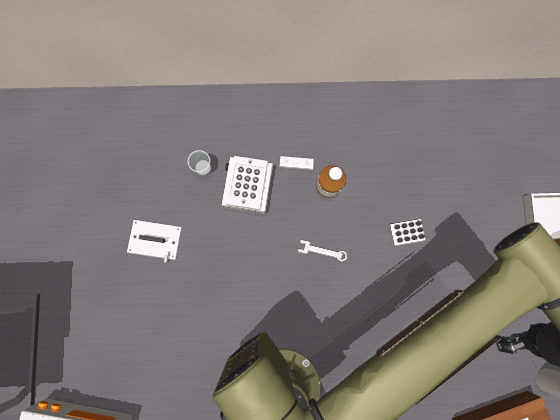

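View pics/scene0.png

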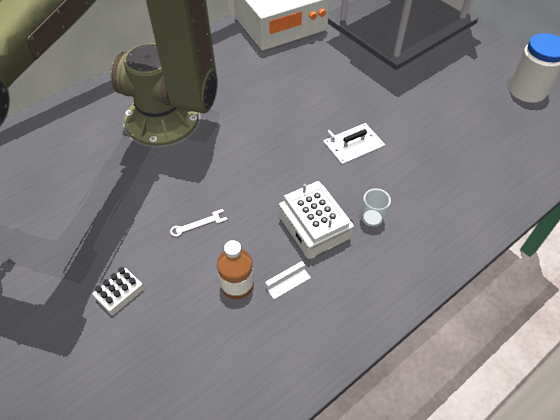

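The top view shows the heater at about (247,184), turned clockwise with its knob on the left at (228,166). The rail is at (297,162), the beaker at (200,162) and the bottle at (332,181). The cover is at (154,240) with its fitting at the lower right (167,258), so its axes are roughly the world's.

```bash
cat > h.py <<'E'
import numpy as np,cv2
from scipy.spatial.transform import Rotation as R
from bench import state,camera
def cam(n,save=None):
    s=state();c=camera(n);K=c["intrinsics"]
    if n=="wrist":
        T=R.from_rotvec(s["orientation"]).as_matrix();m=np.array(c["mount"])
        Rm=T@m[:3,:3];o=T@m[:3,3]+s["tool_pos"]
    else: Rm=R.from_rotvec(c["rotation"]).as_matrix();o=np.array(c["xyz"])
    if save: cv2.imwrite(f"pics/{save}.png",c["frame"]);np.savez(f"pics/{save}.npz",K=K,R=Rm,o=o)
    return c["frame"],dict(K=K,R=Rm,o=o)
def load(n): return cv2.imread(f"pics/{n}.png"),dict(np.load(f"pics/{n}.npz"))
def ray(C,p,z):
    p=np.atleast_2d(p).astype(float);d=np.c_[(p-C["K"][:2,2])/np.diag(C["K"])[:2],np.ones(len(p))]@C["R"].T
    return C["o"]+d*((z-C["o"][2])/d[:,2])[:,None]
def proj(C,X):
    q=(np.atleast_2d(X)-C["o"])@C["R"]@C["K"].T;return q[:,:2]/q[:,2:]
def psi(): 
    t=R.from_rotvec(state()["orientation"]).as_matrix();return np.arctan2(t[1,0],t[0,0]),t
def totool(target,yaw=None):
    s=state();p,t=psi();d=t.T@(np.array(target)-s["tool_pos"])
    print("tcp",s["tool_pos"].round(1),"psi",round(p,4),"F",s["wrist_force"].round(1),"gap",round(s["finger_gap"],1),"t",s["time_s"],"q",s["qpos"].round(2))
    print("shift in tool axes",d.round(2),"turn rz",None if yaw is None else round(-((yaw-p+np.pi)%(2*np.pi)-np.pi),4))
E
python3 - <<'E'
from h import *
f,C=cam("top","top1")
def q(n,p,z): print(n,ray(C,p,z).round(0).tolist())
q("rail ends z28",[[281,158],[313,160]],20)
q("heater rim corners",[[233,155],[271,160],[265,207],[226,204]],92)
q("bottle cap",[335,174],170); q("bottle base-ish",[330,188],40)
q("beaker",[202,170],0); q("beaker rim",[199,160],85)
q("cover",[[134,220],[181,227],[177,260],[128,253],[153,238]],8)
q("handle",[153,238],40)
q("rack",[407,232],50); q("spanner",[323,250],5)
g=cv2.resize(f[140:275,115:355],None,fx=3.3,fy=3.3,interpolation=cv2.INTER_CUBIC);cv2.imwrite("pics/crop1.png",g)
E
```

```text
rail ends z28 [[685.0, -15.0, 20.0], [676.0, -114.0, 20.0]]
heater rim corners [[678.0, 129.0, 92.0], [660.0, 17.0, 92.0], [520.0, 37.0, 92.0], [532.0, 151.0, 92.0]]
bottle cap [[596.0, -160.0, 170.0]]
bottle base-ish [[582.0, -161.0, 40.0]]
beaker [[657.0, 235.0, 0.0]]
beaker rim [[667.0, 230.0, 85.0]]
cover [[503.0, 442.0, 8.0], [478.0, 298.0, 8.0], [377.0, 309.0, 8.0], [402.0, 457.0, 8.0], [446.0, 383.0, 8.0]]
handle [[443.0, 374.0, 40.0]]
rack [[440.0, -384.0, 50.0]]
spanner [[396.0, -135.0, 5.0]]
```

View pics/crop1.png

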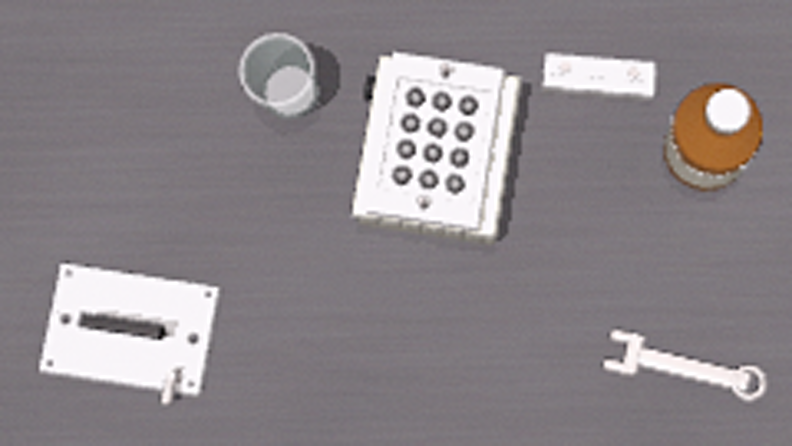

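The crop shows the rail at the upper right of the heater, the knob on its left side and the bottle right of home. The cover's handle is dark, with the fitting at its lower right. From the rays, the cup is at about (647,25) and the station yaw is about -0.09. The heater yaw is about -1.73 (1.64 rad clockwise), and its rim size fits. I'll move above the heater for a closer look.

Call:
carry_out:
  series:
    - [0, 0, 0, 26, 28, -3, 0]
    - [0, 0, 0, 26, 28, -3, 0]
    - [0, 0, 0, 26, 28, -3, 0]
    - [0, 0, 0, 26, 28, -3, 0]
    - [0, 0, 0, 26, 28, -3, 0]

```text
time_s: 0.62
tool_pos: [263.5, -412.3, 254.1]
orientation: [-1.894, -2.506, -0.0]
wrist_force: [2.1, 0.4, 0.7]
finger_gap: 25.4
```

Call:
carry_out:
  series:
    - [0, 0, 0, 26, 28, -3, 0]
    - [0, 0, 0, 26, 28, -3, 0]
    - [0, 0, 0, 26, 28, -3, 0]
    - [0, 0, 0, 26, 28, -3, 0]
    - [0, 0, 0, 26, 28, -3, 0]

```text
time_s: 1.03
tool_pos: [362.7, -248.7, 269.6]
orientation: [1.893, 2.506, 0.001]
wrist_force: [1.2, -0.1, -0.2]
finger_gap: -0.0
```

Call:
carry_out:
  series:
    - [0, 0, 0, 26, 28, -3, 0]
    - [0, 0, 0, 26, 28, -3, 0]
    - [0, 0, 0, 26, 28, -3, 0]
    - [0, 0, 0, 26, 28, -3, 0]
    - [0, 0, 0, 26, 28, -3, 0]

```text
time_s: 1.45
tool_pos: [461.9, -85.2, 284.6]
orientation: [1.893, 2.507, 0.001]
wrist_force: [-0.1, -0.7, 0.2]
finger_gap: 0.2
```

Call:
carry_out:
  series:
    - [0, 0, 0, 26, 28, -3, 0]
    - [0, 0, 0, 26, 28, -3, 0]
    - [0, 0, 0, 26, 28, -3, 0]
    - [0, 0, 0, 26, 28, -3, 0]
    - [0, 0, 0, 26, 28, -3, 0]

```text
time_s: 1.87
tool_pos: [561.1, 78.0, 299.4]
orientation: [-1.893, -2.507, -0.0]
wrist_force: [0.9, -0.3, 0.2]
finger_gap: -0.5
```

Call:
carry_out:
  series:
    - [0, 0, -0.113, 0, 0, 0, 0]
    - [0, 0, -0.113, 0, 0, 0, 0]
    - [0, 0, -0.113, 0, 0, 0, 0]
    - [0, 0, -0.113, 0, 0, 0, 0]
    - [0, 0, -0.113, 0, 0, 0, 0]

```text
time_s: 2.28
tool_pos: [560.5, 76.3, 298.9]
orientation: [-1.111, -2.938, 0.001]
wrist_force: [0.5, -0.4, 0.1]
finger_gap: 0.4
```

Call:
carry_out:
  series:
    - [0, 0, -0.113, 0, 0, 0, 0]
    - [0, 0, -0.113, 0, 0, 0, 0]
    - [0, 0, -0.113, 0, 0, 0, 0]
    - [0, 0, -0.113, 0, 0, 0, 0]
    - [0, 0, -0.113, 0, 0, 0, 0]

```text
time_s: 2.7
tool_pos: [560.5, 76.1, 299.1]
orientation: [-0.249, -3.131, 0.0]
wrist_force: [-0.4, 0.1, 0.7]
finger_gap: -0.1
```

```bash
python3 - <<'E'
from h import *
totool([568,180,50],2.98)
cam("wrist","w1");totool([568,180,50],2.98)
E
```

```text
tcp [560.5  76.1 299.1] psi 2.9832 F [-0.4  0.1  0.7] gap -0.1 t 2.7 q [ 0.49 -0.04  0.12 -0.   -1.72 -0.65]
shift in tool axes [  8.86 103.81 249.05] turn rz 0.0032
tcp [560.5  76.1 299. ] psi 2.9898 F [ 0.3  0.4 -0.1] gap -0.4 t 2.75 q [ 0.49 -0.04  0.12 -0.   -1.72 -0.64]
shift in tool axes [  8.18 103.82 249.05] turn rz 0.0098
```

View pics/w1.png

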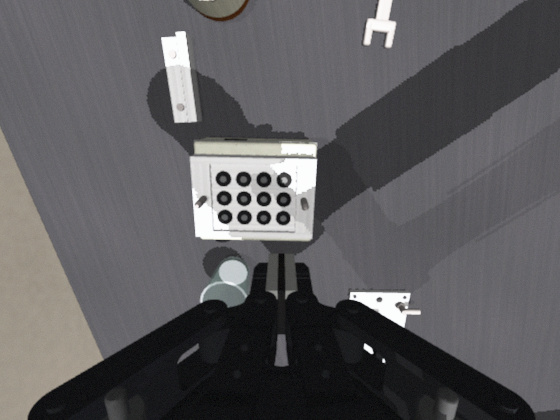

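The picture shows the heater rim at about (192-317, 156-241) and the rail at (163-200, 33-122). Next I'll fit lines to these.

```bash
python3 - <<'E'
from h import *
f,C=load("w1")
g=cv2.cvtColor(f,cv2.COLOR_BGR2GRAY)
for name,(x0,y0,x1,y1),th in(("rail",(155,20,210,132),120),("rim",(180,130,330,250),160)):
    m=(g[y0:y1,x0:x1]>th).astype(np.uint8)
    cs,_=cv2.findContours(m,cv2.RETR_EXTERNAL,cv2.CHAIN_APPROX_NONE)
    c=max(cs,key=cv2.contourArea);ap=cv2.approxPolyDP(c,3,True)[:,0]+[x0,y0]
    print(name,cv2.contourArea(c),ap.tolist())
    for z in((4,28) if name=="rail" else(92,)): print(z,ray(C,ap,z)[:,:2].round(1).tolist())
cv2.imwrite("pics/crop2.png",cv2.resize(f[20:260,150:350],None,fx=2.5,fy=2.5,interpolation=cv2.INTER_CUBIC))
E
```

```text
rail 2071.5 [[175, 31], [174, 36], [161, 37], [174, 122], [196, 121], [185, 31]]
4 [[664.9, -121.2], [667.7, -116.0], [684.4, -117.5], [696.1, -13.7], [665.6, -10.2], [652.3, -119.2]]
28 [[658.3, -114.7], [660.9, -109.8], [676.7, -111.2], [687.8, -13.3], [659.0, -9.9], [646.4, -112.8]]
rim 9813.0 [[190, 157], [195, 236], [311, 238], [316, 159]]
92 [[657.8, 28.2], [676.5, 124.8], [533.7, 150.3], [515.6, 53.2]]
```

View pics/crop2.png

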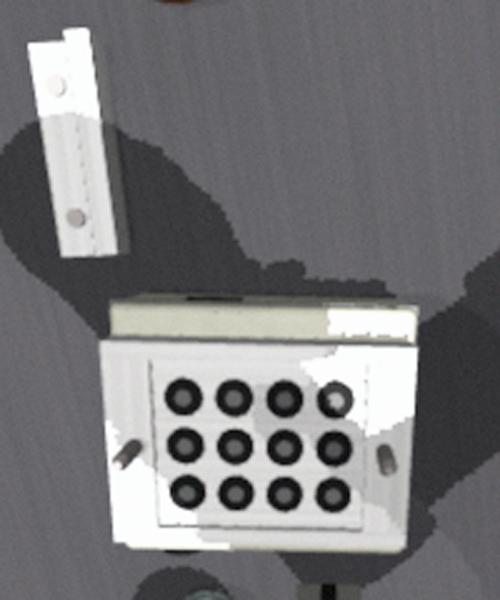

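Rail length is 104 mm (105 expected) and its width 37.5. The rim measures 98.5 by 145 (100 by 146 expected). The cup from the rail is (644,33) and the heater origin from the rim is (643,32), so they agree. Station yaw is -0.117 and heater yaw -1.754. I'll go beside the panel near the free corner, with 40 mm standoff, and lower there.

Call:
carry_out:
  series:
    - [0, 0, 0.03, 1.6, 27, 0, 0]
    - [0, 0, 0, 1.6, 27, 0, 0]
    - [0, 0, 0, 1.6, 27, 0, 0]
    - [0, 0, 0, 1.6, 27, 0, 0]
    - [0, 0, 0, 1.6, 27, 0, 0]

```text
time_s: 3.17
tool_pos: [577.9, 211.4, 299.2]
orientation: [-0.309, -3.126, -0.0]
wrist_force: [0.9, 0.7, 0.4]
finger_gap: 0.0
```

Call:
carry_out:
  series:
    - [0, 0, 0, 0, 0, 26, 0]
    - [0, 0, 0, 0, 0, 26, 0]
    - [0, 0, 0, 0, 0, 26, 0]
    - [0, 0, 0, 0, 0, 26, 0]
    - [0, 0, 0, 0, 0, 25, 0]

```text
time_s: 3.58
tool_pos: [577.6, 210.2, 168.6]
orientation: [-0.308, -3.126, 0.0]
wrist_force: [-0.4, 0.5, 0.3]
finger_gap: -0.1
```

Call:
carry_out:
  series:
    - [0, 0, 0, 0, 0, 26, 0]
    - [0, 0, 0, 0, 0, 26, 0]
    - [0, 0, 0, 0, 0, 26, 0]
    - [0, 0, 0, 0, 0, 26, 0]
    - [0, 0, 0, 0, 0, 20, 0]

```text
time_s: 4.0
tool_pos: [577.0, 209.8, 43.6]
orientation: [-0.309, -3.124, 0.002]
wrist_force: [0.4, -0.5, 0.1]
finger_gap: -0.1
```

```bash
python3 - <<'E'
from h import *
totool([573.4,211.5,45],2.9586)
E
```

```text
tcp [577.  209.8  43.6] psi 2.9446 F [ 0.4 -0.5  0.1] gap -0.1 t 4.0 q [ 0.67  0.14 -0.16 -0.   -1.27 -0.87]
shift in tool axes [ 3.85  0.98 -1.35] turn rz -0.014
```

Call:
carry_out:
  series:
    - [0, 0, -0.014, 0.8, -6, -0.3, 0]
    - [0, 0, 0, 0.8, -6, 0, 0]
    - [0, 0, 0, 0.8, -6, 0, 0]
    - [0, 0, 0, 0.8, -6, 0, 0]
    - [0, 0, 0, 0.6, -6, 0, 0]

```text
time_s: 4.42
tool_pos: [569.4, 181.1, 48.6]
orientation: [0.283, 3.126, 0.003]
wrist_force: [0.2, 0.6, -0.1]
finger_gap: -0.1
```

Call:
carry_out:
  series:
    - [0, 0, 0, 0, -3, 0, 0]
    - [0, 0, 0, 0, -3, 0, 0]
    - [0, 0, 0, 0, -3, 0, 0]
    - [0, 0, 0, 0, -2, 0, 0]
    - [0, 0, 0, 0, -2, 0, 0]

```text
time_s: 4.83
tool_pos: [566.9, 170.2, 47.3]
orientation: [0.281, 3.127, 0.005]
wrist_force: [-0.1, 6.9, 2.3]
finger_gap: 0.0
```

Call:
carry_out:
  series:
    - [0, 0, -0.04, 4.8, -4.2, 0, 0]
    - [0, 0, -0.04, 4.8, -4.2, 0, 0]
    - [0, 0, -0.04, 4.8, -4.2, 0, 0]
    - [0, 0, -0.04, 4.8, -4.2, 0, 0]
    - [0, 0, -0.04, 4.8, -4.2, 0, 0]

```text
time_s: 5.25
tool_pos: [540.8, 151.7, 47.3]
orientation: [-0.036, 3.139, 0.005]
wrist_force: [0.3, 5.8, 0.6]
finger_gap: 0.1
```

```bash
python3 - <<'E'
from h import *
s=state();p,t=psi();print((t.T@(s["tool_pos"]-[644,32.7,0])).round(1),p,s["wrist_force"].round(1),s["tool_pos"].round(1))
f,C=cam("wrist","w2")
E
```

```text
[100.3 121.5 -47.1] -3.1186245169749403 [0.3 5.8 0.6] [540.8 151.7  47.3]
```

View pics/w2.png

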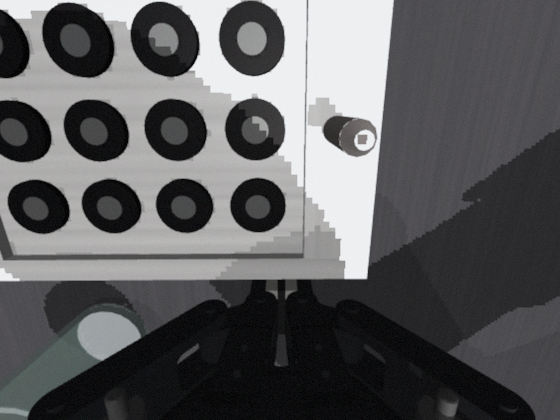

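The push works: the panel edge lies level in the picture at row 280 against the closed fingers, with about 6 N. I'll continue the arc.

Call:
carry_out:
  series:
    - [0, 0, -0.05, 6, -5.2, 0, 0]
    - [0, 0, -0.05, 6, -5.2, 0, 0]
    - [0, 0, -0.05, 6, -5.2, 0, 0]
    - [0, 0, -0.05, 6, -5.2, 0, 0]
    - [0, 0, -0.05, 6, -5.2, 0, 0]

```text
time_s: 5.72
tool_pos: [514.3, 122.0, 47.3]
orientation: [-0.427, 3.11, 0.003]
wrist_force: [1.1, 5.1, 1.9]
finger_gap: -0.2
```

Call:
carry_out:
  series:
    - [0, 0, -0.05, 6, -5.2, 0, 0]
    - [0, 0, -0.05, 6, -5.2, 0, 0]
    - [0, 0, -0.05, 6, -5.2, 0, 0]
    - [0, 0, -0.05, 6, -5.2, 0, 0]
    - [0, 0, -0.05, 6, -5.2, 0, 0]

```text
time_s: 6.13
tool_pos: [495.9, 86.7, 47.3]
orientation: [-0.811, 3.033, 0.002]
wrist_force: [0.4, 4.6, 1.8]
finger_gap: 0.1
```

Call:
carry_out:
  series:
    - [0, 0, -0.05, 6, -5.2, 0, 0]
    - [0, 0, -0.05, 6, -5.2, 0, 0]
    - [0, 0, -0.05, 6, -5.2, 0, 0]
    - [0, 0, -0.05, 6, -5.2, 0, 0]
    - [0, 0, -0.05, 6, -5.2, 0, 0]

```text
time_s: 6.55
tool_pos: [486.4, 48.0, 47.1]
orientation: [-1.183, 2.909, 0.002]
wrist_force: [0.5, 5.0, 0.6]
finger_gap: 0.3
```

```bash
python3 - <<'E'
from h import *
s=state();p,t=psi();print((t.T@(s["tool_pos"]-[644,32.7,0])).round(1),p%6.2832,s["wrist_force"].round(1),s["tool_pos"].round(1),s["qpos"].round(2))
E
```

```text
[102.1 121.  -47.3] 3.913998096124524 [0.5 5.  0.6] [486.4  48.   47.1] [ 0.51 -0.2  -0.5  -0.   -1.28  0.26]
```

Call:
carry_out:
  series:
    - [0, 0, -0.05, 5.9, -5.3, 0, 0]
    - [0, 0, -0.05, 5.9, -5.3, 0, 0]
    - [0, 0, -0.05, 5.9, -5.3, 0, 0]
    - [0, 0, -0.05, 5.9, -5.3, 0, 0]
    - [0, 0, -0.05, 5.9, -5.3, 0, 0]

```text
time_s: 6.97
tool_pos: [487.1, 8.2, 46.7]
orientation: [-1.536, 2.74, 0.002]
wrist_force: [-2.1, 4.5, 0.6]
finger_gap: 0.1
```

Call:
carry_out:
  series:
    - [0, 0, -0.05, 5.9, -5.3, 0, 0]
    - [0, 0, -0.05, 5.9, -5.3, 0, 0]
    - [0, 0, -0.05, 5.9, -5.3, 0, 0]
    - [0, 0, -0.05, 5.9, -5.3, 0, 0]
    - [0, 0, -0.05, 5.9, -5.3, 0, 0]

```text
time_s: 7.38
tool_pos: [497.7, -30.1, 46.3]
orientation: [1.865, -2.527, -0.003]
wrist_force: [-4.1, 3.5, 1.0]
finger_gap: 0.2
```

Call:
carry_out:
  series:
    - [0, 0, -0.025, 3, -2.6, 0, 0]
    - [0, 0, -0.025, 3, -2.6, 0, 0]
    - [0, 0, -0.025, 3, -2.6, 0, 0]
    - [0, 0, -0.025, 3, -2.6, 0, 0]
    - [0, 0, -0.025, 3, -2.6, 0, 0]

```text
time_s: 7.8
tool_pos: [506.4, -47.8, 46.1]
orientation: [2.017, -2.406, -0.003]
wrist_force: [-2.5, 3.0, 0.8]
finger_gap: 0.2
```

```bash
python3 - <<'E'
from h import *
s=state();p,t=psi();print((t.T@(s["tool_pos"]-[644,32.7,0])).round(1),p%6.2832,s["wrist_force"].round(1),s["tool_pos"].round(1),s["qpos"].round(2))
E
```

```text
[103.3 121.6 -45.8] 4.537057917002976 [-2.5  3.   0.8] [506.4 -47.8  46.1] [ 0.3  -0.14 -0.44 -0.   -1.27  1.09]
```

Call:
carry_out:
  series:
    - [0, 0, -0.015, 1.8, -1.6, 0, 0]
    - [0, 0, -0.015, 1.8, -1.6, 0, 0]
    - [0, 0, -0.015, 1.8, -1.6, 0, 0]
    - [0, 0, -0.015, 1.8, -1.6, 0, 0]
    - [0, 0, 0, 0, -0.8, 0, 0]

```text
time_s: 8.22
tool_pos: [511.8, -56.8, 46.1]
orientation: [2.088, -2.343, -0.003]
wrist_force: [-10.6, 1.8, 4.1]
finger_gap: 0.1
```

Call:
carry_out:
  series:
    - [0, 0, 0, 0, -0.6, 0, 0]
    - [0, 0, 0, 0, -0.6, 0, 0]
    - [0, 0, 0, 0, -0.4, 0, 0]
    - [0, 0, 0, 0, -0.4, 0, 0]
    - [0, 0, 0, 0, 0, 0, 0]

```text
time_s: 8.63
tool_pos: [512.0, -57.4, 46.1]
orientation: [2.084, -2.341, -0.006]
wrist_force: [-17.8, 1.7, 7.3]
finger_gap: 0.1
```

```bash
python3 - <<'E'
from h import *
s=state();p,t=psi();print((t.T@(s["tool_pos"]-[644,32.7,0])).round(1),p%6.2832,s["wrist_force"].round(1),s["tool_pos"].round(1),s["qpos"].round(2))
E
```

```text
[104.9 121.1 -44.9] 4.5963714378096014 [-17.8   1.7   7.3] [512.  -57.4  46.1] [ 0.28 -0.12 -0.42 -0.   -1.27  1.18]
```

The force rose to 18 N with the tool stopped at the yaw of home, so the heater's back is on the rail. I'll back off, lift and check.

Call:
carry_out:
  series:
    - [0, 0, 0, 0, 4, 0, 0]
    - [0, 0, 0, 0, 10, 0, 0]
    - [0, 0, 0, 0, 12, 0, 0]
    - [0, 0, 0, 0, 12, 0, 0]
    - [0, 0, 0, 0, 8, 0, 0]

```text
time_s: 9.05
tool_pos: [469.4, -51.3, 47.1]
orientation: [-2.089, 2.345, -0.002]
wrist_force: [1.0, 0.3, -0.3]
finger_gap: 0.0
```

Call:
carry_out:
  series:
    - [0, 0, 0, 0, 0, -30, 0]
    - [0, 0, 0, 0, 0, -36, 0]
    - [0, 0, 0, 0, 0, -36, 0]
    - [0, 0, 0, 0, 0, -36, 0]
    - [0, 0, 0, 0, 0, -36, 0]

```text
time_s: 9.47
tool_pos: [469.6, -51.4, 223.0]
orientation: [-2.088, 2.345, -0.002]
wrist_force: [0.7, 0.6, 0.2]
finger_gap: 0.1
```

Call:
carry_out:
  series:
    - [0, 0, 0, 0, 0, -32, 0.8]
    - [0, 0, 0, 0, -10, -32, 0.8]
    - [0, 0, 0, 0, -10, -16, 0.8]
    - [0, 0, 0, 0, 0, 0, 0.8]
    - [0, 0, 0, 0, 0, 0, 0.8]

```text
time_s: 9.88
tool_pos: [490.0, -53.5, 301.4]
orientation: [-2.088, 2.345, -0.002]
wrist_force: [0.3, -0.1, -1.2]
finger_gap: 60.5
```

```bash
python3 - <<'E'
from h import *
totool([443,378,300],2.98)
f,C=cam("wrist","w3")
E
```

```text
tcp [490.  -53.5 301.4] psi -1.6869 F [ 0.3 -0.1 -1.2] gap 60.5 t 9.8833 q [ 0.3  -0.23 -0.05  0.   -1.75  1.15]
shift in tool axes [-423.12   96.71    1.46] turn rz 1.6163
```

View pics/w3.png

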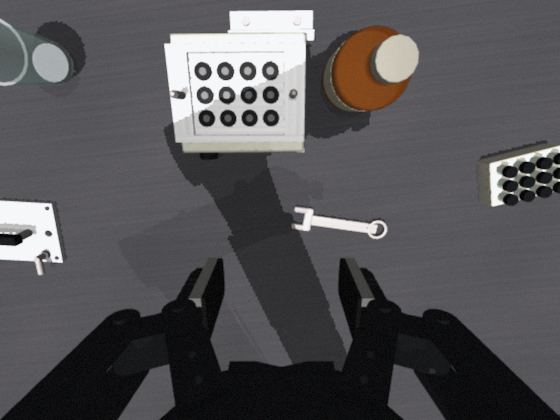

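The heater now stands square against the rail at (230-313, 12-38). The pins show at (178,95) and (293,94), and the bystanders are untouched. I'll measure the rim and pins on an enlarged crop.

```bash
python3 - <<'E'
from h import *
f,C=load("w3")
g=cv2.cvtColor(f,cv2.COLOR_BGR2GRAY)
# predicted positions at home
yaw=-0.117;cup=np.array([644,32.7]);Rz=np.array([[np.cos(yaw),-np.sin(yaw)],[np.sin(yaw),np.cos(yaw)]])
def w(x,y,z): return np.r_[cup+Rz@[x,y],z]
P={"pinL":w(-47,3,123),"pinR":w(-47,-117,123),"pLb":w(-47,3,92),"pRb":w(-47,-117,92),"c1":w(3,16,92),"c2":w(3,-130,92),"c3":w(-97,-130,92),"c4":w(-97,16,92),"rail1":w(19.5,-40,28),"rail2":w(19.5,-145,28)}
for k,v in P.items(): print(k,v.round(1),proj(C,v).round(1))
x0,y0=150,0
G=cv2.resize(f[0:165,150:330],None,fx=4,fy=4,interpolation=cv2.INTER_CUBIC)
for k,v in P.items():
    q=((proj(C,v)[0]-[x0,y0]+.5)*4).astype(int);cv2.circle(G,q.tolist(),2,(0,0,255),-1)
cv2.imwrite("pics/crop3.png",G)
E
```

```text
pinL [597.7  41.2 123. ] [[171.5  94.3]]
pinR [583.7 -78.  123. ] [[293.5  94.4]]
pLb [597.7  41.2  92. ] [[181.5  95.8]]
pRb [583.7 -78.   92. ] [[292.3  95.9]]
c1 [648.8  48.2  92. ] [[163.8  43.9]]
c2 [631.8 -96.8  92. ] [[305.5  44.1]]
c3 [532.5 -85.1  92. ] [[303.2 143. ]]
c4 [549.5  59.9  92. ] [[174.6 142.9]]
rail1 [658.7  -9.3  28. ] [[227.8  40. ]]
rail2 [ 646.4 -113.6   28. ] [[314.   40.1]]
```

View pics/crop3.png

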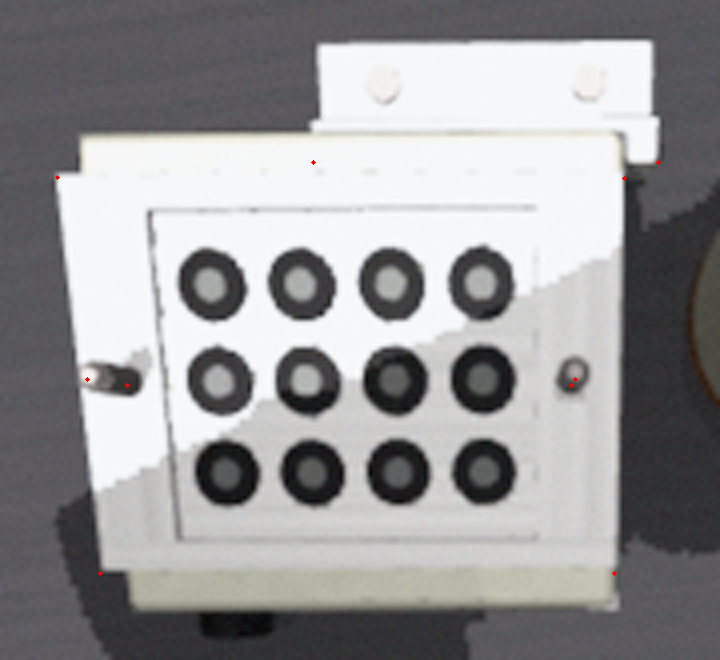

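The predicted points sit within about 1 px of the picture, all offset evenly by about 1 mm towards the rail, which fits the cup play. So the heater is home and flush. The seat centre is about (591.8,-18.5) with yaw -0.117. Next is the cover.

Call:
carry_out:
  series:
    - [0, 0, 0.108, 0, 0, 0, 0.6]
    - [0, 0, 0.108, 0, 0, 0, 0.6]
    - [0, 0, 0.108, 0, 0, 0, 0.6]
    - [0, 0, 0.108, 0, 0, 0, 0.6]
    - [0, 0, 0.108, 0, 0, 0, 0.6]

```text
time_s: 10.35
tool_pos: [488.8, -53.5, 299.4]
orientation: [1.38, -2.821, -0.001]
wrist_force: [-0.1, 0.2, -0.4]
finger_gap: 51.2
```

Call:
carry_out:
  series:
    - [0, 0, 0.108, 0, 0, 0, 0.6]
    - [0, 0, 0.108, 0, 0, 0, 0.6]
    - [0, 0, 0.108, 0, 0, 0, 0.6]
    - [0, 0, 0.108, 0, 0, 0, 0.6]
    - [0, 0, 0.108, 0, 0, 0, 0.6]

```text
time_s: 10.77
tool_pos: [488.8, -53.4, 299.4]
orientation: [0.577, -3.087, -0.0]
wrist_force: [-0.6, -0.5, 0.6]
finger_gap: 51.2
```

Call:
carry_out:
  series:
    - [0, 0, 0.108, 0, 0, 0, 0.6]
    - [0, 0, 0.108, 0, 0, 0, 0.6]
    - [0, 0, 0.108, 0, 0, 0, 0.6]
    - [0, 0, 0.108, 0, 0, 0, 0.6]
    - [0, 0, 0.104, 0, 0, 0, 0.6]

```text
time_s: 11.18
tool_pos: [488.8, -53.5, 299.4]
orientation: [-0.261, -3.129, 0.001]
wrist_force: [-0.2, -0.8, 0.0]
finger_gap: 51.4
```

Call:
carry_out:
  series:
    - [0, 0, 0, 7.7, 28, 0, 0.6]
    - [0, 0, 0, 7.7, 28, 0, 0.6]
    - [0, 0, 0, 7.7, 28, 0, 0.6]
    - [0, 0, 0, 7.7, 28, 0, 0.6]
    - [0, 0, 0, 7.7, 28, 0, 0.6]

```text
time_s: 11.6
tool_pos: [472.9, 92.0, 299.5]
orientation: [-0.253, -3.131, 0.001]
wrist_force: [-0.3, -0.4, 0.4]
finger_gap: 51.2
```

Call:
carry_out:
  series:
    - [0, 0, 0, 7.7, 28, 0, 0.6]
    - [0, 0, 0, 7.7, 28, 0, 0.6]
    - [0, 0, 0, 7.7, 28, 0, 0.6]
    - [0, 0, 0, 7.7, 28, 0, 0.6]
    - [0, 0, 0, 7.7, 28, 0, 0.6]

```text
time_s: 12.02
tool_pos: [457.4, 236.4, 299.6]
orientation: [-0.252, -3.131, 0.001]
wrist_force: [1.1, -1.3, 0.6]
finger_gap: 51.2
```

Call:
carry_out:
  series:
    - [0, 0, 0, 7.7, 28, 0, 0.6]
    - [0, 0, 0, 7.7, 28, 0, 0.6]
    - [0, 0, 0, 7.7, 28, 0, 0.6]
    - [0, 0, 0, 7.7, 28, 0, 0.6]
    - [0, 0, 0, 7.7, 28, 0, 0.6]

```text
time_s: 12.43
tool_pos: [441.9, 380.7, 299.4]
orientation: [-0.252, -3.131, 0.002]
wrist_force: [0.2, -0.0, 0.4]
finger_gap: 51.4
```

```bash
python3 - <<'E'
from h import *
totool([443,378,300],2.98)
f,C=cam("wrist","w4");g=cv2.cvtColor(f,cv2.COLOR_BGR2GRAY)
m=(g[:300]>125).astype(np.uint8)
cs,_=cv2.findContours(m,cv2.RETR_EXTERNAL,cv2.CHAIN_APPROX_NONE)
for c in cs:
    if cv2.contourArea(c)>4000:
        ap=cv2.approxPolyDP(c,4,True)[:,0];print(ap.tolist());print(ray(C,ap,8)[:,:2].round(1).tolist(),cv2.minAreaRect(c))
cv2.imwrite("pics/w4v.png",cv2.resize(f[60:300,130:430],None,fx=2.5,fy=2.5))
E
```

```text
tcp [441.9 380.7 299.4] psi 2.981 F [ 0.2 -0.   0.4] gap 51.4 t 12.4333 q [ 1.05  0.01  0.17 -0.   -1.73 -1.22]
shift in tool axes [-1.55 -2.53 -0.56] turn rz 0.001
[[245, 115], [246, 217], [312, 218], [315, 138], [327, 136], [316, 132], [317, 116]]
[[477.6, 297.0], [505.4, 442.7], [406.2, 460.4], [386.9, 342.8], [370.0, 342.7], [384.5, 334.9], [380.5, 314.0]] ((286.0, 166.5), (103.0, 82.0), 90.0)
[[26, 61], [26, 87], [50, 112], [69, 114], [87, 99], [104, 106], [115, 98], [109, 74], [97, 68], [85, 72], [60, 49], [40, 48]]
[[744.9, 186.0], [758.3, 215.5], [739.4, 250.6], [714.8, 257.2], [683.6, 242.8], [664.0, 255.0], [645.9, 247.6], [643.9, 218.0], [656.9, 208.6], [674.1, 210.7], [695.9, 179.8], [720.8, 174.6]] ((67.12662506103516, 86.41542053222656), (96.21207427978516, 61.00665283203125), 26.003345489501953)
```

View pics/w4v.png

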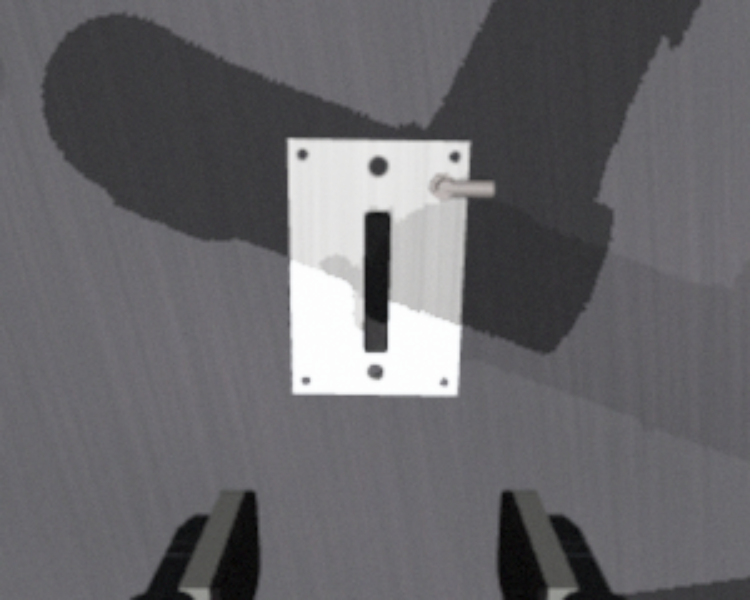

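The corners give the cover centre as (442.4,378.5), yaw -0.176, and sides of 148.5 by 99.7, as given. The fitting is at the expected corner (picture 440,185), and the fingers straddle the bar. I'll descend and grip.

Call:
carry_out:
  series:
    - [0, 0, 0.015, -0.8, -2, 36, 0.6]
    - [0, 0, 0, 0, 0, 36, 0.6]
    - [0, 0, 0, 0, 0, 36, 0.6]
    - [0, 0, 0, 0, 0, 36, 0.6]
    - [0, 0, 0, 0, 0, 36, 0.6]

```text
time_s: 12.9
tool_pos: [442.4, 376.7, 117.8]
orientation: [-0.276, -3.129, 0.002]
wrist_force: [-0.0, 0.6, -0.7]
finger_gap: 51.1
```

Call:
carry_out:
  series:
    - [0, 0, 0, 0, 0, 30, 0.6]
    - [0, 0, 0, 0, 0, 24, 0.6]
    - [0, 0, 0, 0, 0, 18, 0.6]
    - [0, 0, 0, 0, 0, 8, 0.6]
    - [0, 0, 0, 0, 0, 4, 0.6]

```text
time_s: 13.32
tool_pos: [442.2, 376.4, 34.4]
orientation: [-0.276, -3.128, 0.005]
wrist_force: [0.6, -0.2, -0.2]
finger_gap: 51.0
```

```bash
python3 - <<'E'
from h import *
totool([442.4,378.5,25],2.9656)
E
```

```text
tcp [442.2 376.4  34.4] psi 2.9656 F [ 0.6 -0.2 -0.2] gap 51.0 t 13.3167 q [ 1.05  0.07 -0.27 -0.   -1.24 -1.23]
shift in tool axes [0.21 2.16 9.43] turn rz 0.0
```

Call:
carry_out:
  series:
    - [0, 0, 0, 0, 1.5, 4, 0.6]
    - [0, 0, 0, 0, 0.5, 3, 0.6]
    - [0, 0, 0, 0, 0, 1, 0.6]
    - [0, 0, 0, 0, 0, 0, 0.6]
    - [0, 0, 0, 0, 0, 0, 0.6]

```text
time_s: 13.73
tool_pos: [443.7, 380.0, 29.4]
orientation: [0.276, 3.129, 0.002]
wrist_force: [-0.8, -1.0, 0.3]
finger_gap: 51.5
```

```bash
python3 - <<'E'
from h import *
totool([442.4,378.5,25],2.9656)
E
```

```text
tcp [443.7 380.   29.4] psi 2.9656 F [-0.8 -1.   0.3] gap 51.5 t 13.7333 q [ 1.05  0.08 -0.27  0.   -1.23 -1.23]
shift in tool axes [ 1.02 -1.66  4.4 ] turn rz 0.0
```

Call:
carry_out:
  series:
    - [0, 0, 0, 0.5, -1, 2, 0.6]
    - [0, 0, 0, 0, 0, 1.5, 0.6]
    - [0, 0, 0, 0, 0, 0, 0.6]
    - [0, 0, 0, 0, 0, 0, 0]
    - [0, 0, 0, 0, 0, 0, 0]

```text
time_s: 14.15
tool_pos: [442.8, 378.7, 25.1]
orientation: [-0.276, -3.129, -0.0]
wrist_force: [0.5, -0.5, 0.6]
finger_gap: 27.7
```

Call:
carry_out:
  series:
    - [0, 0, 0, 0, 0, 0, 0]
    - [0, 0, 0, 0, 0, 0, 0]
    - [0, 0, 0, 0, 0, 0, 0]
    - [0, 0, 0, 0, 0, 0, 0]
    - [0, 0, 0, 0, 0, 0, 0]

```text
time_s: 14.57
tool_pos: [442.8, 378.8, 25.4]
orientation: [0.276, 3.129, 0.0]
wrist_force: [-1.8, -1.0, 2.9]
finger_gap: 13.2
```

```bash
python3 - <<'E'
from h import *
totool([442.4,378.5,25],2.9656);print(state()["wrist_torque"])
E
```

```text
tcp [442.8 378.8  25.4] psi 2.9656 F [-1.8 -1.   2.9] gap 13.2 t 14.5667 q [ 1.05  0.08 -0.27 -0.   -1.22 -1.23]
shift in tool axes [ 0.32 -0.35  0.35] turn rz 0.0
[-0.02453973  0.51828514  0.05894937]
```

Gripped (gap 13.2 on the 14 mm bar). Lifting.

Call:
carry_out:
  series:
    - [0, 0, 0, 0, 0, -5, 0]
    - [0, 0, 0, 0, 0, -10, 0]
    - [0, 0, 0, 0, 0, -20, 0]
    - [0, 0, 0, 0, 0, -25, 0]
    - [0, 0, 0, 0, 0, -25, 0]

```text
time_s: 14.98
tool_pos: [442.4, 378.1, 110.6]
orientation: [-0.276, -3.128, 0.003]
wrist_force: [0.5, -0.2, -4.3]
finger_gap: 12.6
```

Call:
carry_out:
  series:
    - [0, 0, 0, 0, 0, -25, 0]
    - [0, 0, 0, 0, 0, -25, 0]
    - [0, 0, 0, 0, 0, -25, 0]
    - [0, 0, 0, 0, 0, -20, 0]
    - [0, 0, 0, 0, 0, -10, 0]

```text
time_s: 15.4
tool_pos: [443.4, 378.9, 218.8]
orientation: [0.276, 3.127, 0.005]
wrist_force: [-0.1, -0.8, -2.4]
finger_gap: 12.7
```

```bash
python3 - <<'E'
from h import *
totool([591.8,-18.5,210],3.0246);print(state()["wrist_torque"])
E
```

```text
tcp [443.4 378.9 218.8] psi 2.9655 F [-0.1 -0.8 -2.4] gap 12.7 t 15.4 q [ 1.05 -0.01 -0.    0.   -1.57 -1.23]
shift in tool axes [-215.74 -365.33    7.99] turn rz -0.0591
[ 0.07438083 -0.0431807  -0.01397461]
```

Call:
carry_out:
  series:
    - [0, 0, -0.059, 0, 0, 0, 0]
    - [0, 0, 0, -5, -10, 0, 0]
    - [0, 0, 0, -10, -20, 0, 0]
    - [0, 0, 0, -11, -21, 0, 0]
    - [0, 0, 0, -11, -21, 0, 0]

```text
time_s: 15.82
tool_pos: [470.9, 301.4, 213.8]
orientation: [-0.184, -3.134, 0.002]
wrist_force: [0.6, -0.3, -2.9]
finger_gap: 13.1
```

Call:
carry_out:
  series:
    - [0, 0, 0, -11, -21, 0, 0]
    - [0, 0, 0, -11, -21, 0, 0]
    - [0, 0, 0, -11, -21, 0, 0]
    - [0, 0, 0, -11, -21, 0, 0]
    - [0, 0, 0, -11, -21, 0, 0]

```text
time_s: 16.23
tool_pos: [513.3, 190.3, 214.0]
orientation: [-0.185, -3.134, 0.001]
wrist_force: [0.4, 0.6, -4.5]
finger_gap: 13.1
```

Call:
carry_out:
  series:
    - [0, 0, 0, -11, -21, 0, 0]
    - [0, 0, 0, -11, -21, 0, 0]
    - [0, 0, 0, -11, -21, 0, 0]
    - [0, 0, 0, -11, -21, 0, 0]
    - [0, 0, 0, -11, -21, 0, 0]

```text
time_s: 16.65
tool_pos: [555.5, 79.7, 213.9]
orientation: [-0.185, -3.134, 0.001]
wrist_force: [0.6, 0.0, -3.8]
finger_gap: 13.2
```

Call:
carry_out:
  series:
    - [0, 0, 0, -11, -21, 0, 0]
    - [0, 0, 0, -11, -21, 0, 0]
    - [0, 0, 0, -11, -21, 0, 0]
    - [0, 0, 0, -10, -15, 0, 0]
    - [0, 0, 0, -5, -7, 0, 0]

```text
time_s: 17.07
tool_pos: [593.4, -11.1, 213.7]
orientation: [-0.188, -3.133, 0.001]
wrist_force: [-0.5, 0.7, -4.0]
finger_gap: 13.1
```

Call:
carry_out:
  series:
    - [0, 0, 0, 0, 0, 0, 0]
    - [0, 0, 0, 0, 0, 0, 0]
    - [0, 0, 0, 0, 0, 0, 0]
    - [0, 0, 0, 0, 0, 0, 0]
    - [0, 0, 0, 0, 0, 0, 0]

```text
time_s: 17.48
tool_pos: [593.4, -7.8, 215.2]
orientation: [-0.182, -3.136, -0.0]
wrist_force: [0.4, -0.3, -3.9]
finger_gap: 12.9
```

```bash
python3 - <<'E'
from h import *
totool([591.8,-18.5,170],3.0246)
f,C=cam("wrist","w5")
p,t=psi();s=state()
def T(v): return s["tool_pos"]+t@np.array(v,float)   # tool -> world
# cover axes: x=-tool x, y=tool y (handle at tool 0,0) ; underside at tool z 25.4
for n,v in(("holeR top",[0,-60,17.4]),("cover corner",[50,-74,17.4]),("corner2",[-50,-74,17.4]),("rightend bar",[0,-38,-17.6])): print(n,proj(C,T(v)).round(1))
yaw=-0.117;c=np.array([591.8,-18.5]);uy=np.array([.117,.993])
for k in(-60,60): print("pin",proj(C,np.r_[c+k*uy,123]).round(1))
E
```

```text
tcp [593.4  -7.8 215.2] psi 3.0256 F [ 0.4 -0.3 -3.9] gap 12.9 t 17.4833 q [ 0.32  0.02  0.02 -0.   -1.57 -0.44]
shift in tool axes [  0.34 -10.8   45.15] turn rz 0.001
holeR top [[279.5 156.8]]
cover corner [[381.  128.2]]
corner2 [[177.9 128.2]]
rightend bar [[279.1 221.9]]
pin [[280.7 127.1]]
pin [[280.5 271.1]]
```

View pics/w5.png

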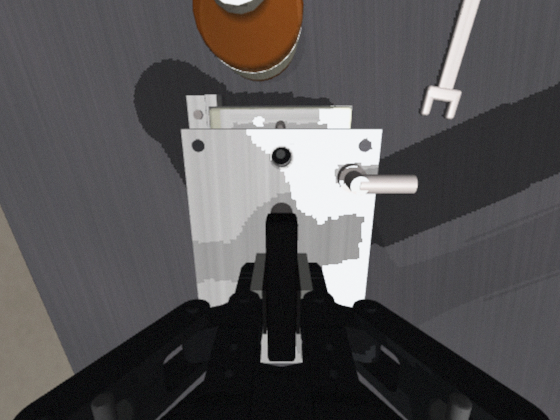

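The right hole is at (282,156.5) and pin_right's tip shows beyond the plate edge at about (281,126), where predicted. The cover edge is at row 129 and the fitting is front right. I'll shift 11 mm along tool -y, go down to just above the pin tips and look again.

Call:
carry_out:
  series:
    - [0, 0, 0, -0.3, -4, 10, 0]
    - [0, 0, 0, -0.3, -4, 12, 0]
    - [0, 0, 0, 0, -3, 14, 0]
    - [0, 0, 0, 0, 0, 12, 0]
    - [0, 0, 0, 0, 0, 6, 0]

```text
time_s: 17.95
tool_pos: [591.7, -19.8, 157.6]
orientation: [-0.184, -3.132, 0.001]
wrist_force: [0.3, 0.2, -3.9]
finger_gap: 12.8
```

Call:
carry_out:
  series:
    - [0, 0, 0, 0, 0, 0, 0]
    - [0, 0, 0, 0, 0, 0, 0]
    - [0, 0, 0, 0, 0, 0, 0]
    - [0, 0, 0, 0, 0, 0, 0]
    - [0, 0, 0, 0, 0, 0, 0]

```text
time_s: 18.37
tool_pos: [593.3, -19.4, 162.0]
orientation: [0.183, 3.135, 0.001]
wrist_force: [0.2, -0.2, -4.6]
finger_gap: 12.7
```

```bash
python3 - <<'E'
from h import *
totool([591.8,-18.5,150],3.0246)
f,C=cam("wrist","w6")
p,t=psi();s=state()
def T(v): return s["tool_pos"]+t@np.array(v,float)
for n,v in(("holeR top",[0,-60,17.4]),("corner",[50,-74,17.4]),("corner2",[-50,-74,17.4])): print(n,proj(C,T(v)).round(1))
c=np.array([591.8,-18.5]);uy=np.array([.117,.993])
print("pinR",proj(C,np.r_[c-60*uy,123]).round(1))
G=np.hstack([cv2.resize(f[135:180,255:310],None,fx=7,fy=7,interpolation=cv2.INTER_CUBIC),cv2.resize(f[80:230,150:420][:, :],(405,315))]);cv2.imwrite("pics/w6c.png",G);print(G.shape)
E
```

```text
tcp [593.3 -19.4 162. ] psi 3.0248 F [ 0.2 -0.2 -4.6] gap 12.7 t 18.3667 q [ 0.3   0.03 -0.07  0.   -1.47 -0.42]
shift in tool axes [ 1.6   0.75 11.97] turn rz 0.0002
holeR top [[279.8 156.7]]
corner [[381.2 128.2]]
corner2 [[178.4 128.2]]
pinR [[282.6 152.6]]
(315, 790, 3)
```

View pics/w6c.png

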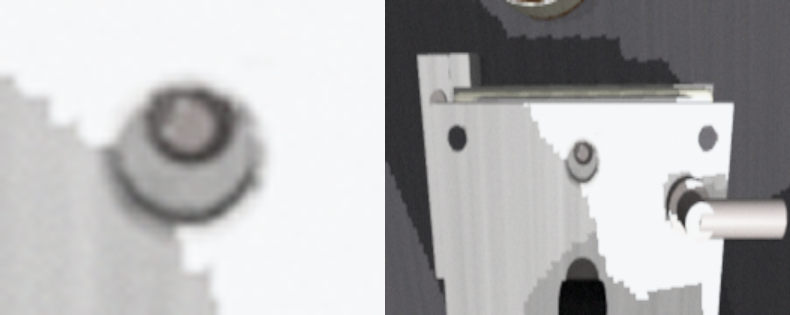

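Pin_right's tip shows through the hole. The hole centre is at (281.7,156.9) and the tip at (281.9,152.4).

```bash
python3 - <<'E'
from h import *
f,C=load("w6");p,t=psi();s=state()
h=ray(C,[281.7,156.9],s["tool_pos"][2]-17.4);q=ray(C,[281.9,152.4],123)
print(h,q,"pin-hole in tool",(t.T@(q-h)[0]).round(2))
totool([591.8,-18.5,150],3.0246);print(t.round(4))
E
```

```text
[[585.2422748  -78.85355431 144.3908753 ]] [[585.19357991 -78.26387108 123.        ]] pin-hole in tool [ 0.14  0.57 21.39]
tcp [593.2 -19.5 161.8] psi 3.0247 F [ 0.7 -0.2 -4.5] gap 13.1 t 18.4167 q [ 0.3   0.03 -0.07  0.   -1.47 -0.42]
shift in tool axes [ 1.51  0.8  11.79] turn rz 0.0001
[[-9.932e-01  1.166e-01  1.000e-03]
 [ 1.166e-01  9.932e-01  3.000e-04]
 [-1.000e-03  4.000e-04 -1.000e+00]]
```

Call:
carry_out:
  series:
    - [0, 0, 0, 0.1, 0.6, 4, 0]
    - [0, 0, 0, 0, 0, 4, 0]
    - [0, 0, 0, 0, 0, 4, 0]
    - [0, 0, 0, 0, 0, 3, 0]
    - [0, 0, 0, 0, 0, 3, 0]

```text
time_s: 18.83
tool_pos: [592.7, -19.0, 142.3]
orientation: [-0.184, -3.135, 0.0]
wrist_force: [1.3, 0.0, -3.6]
finger_gap: 12.8
```

Call:
carry_out:
  series:
    - [0, 0, 0, 0, 0, 2, 0]
    - [0, 0, 0, 0, 0, 2, 0]
    - [0, 0, 0, 0, 0, 2, 0]
    - [0, 0, 0, 0, 0, 2, 0]
    - [0, 0, 0, 0, 0, 2, 0]

```text
time_s: 19.25
tool_pos: [592.9, -18.9, 133.0]
orientation: [0.184, 3.136, 0.0]
wrist_force: [-1.2, 0.4, -3.6]
finger_gap: 12.9
```

```bash
python3 - <<'E'
from h import *
totool([591.8,-18.5,117.4],3.0246);print(state()["wrist_torque"].round(2))
E
```

```text
tcp [592.9 -18.9 133. ] psi 3.0246 F [-1.2  0.4 -3.6] gap 12.9 t 19.25 q [ 0.31  0.04 -0.11 -0.   -1.42 -0.42]
shift in tool axes [ 1.19  0.3  15.58] turn rz -0.0
[ 0.06  0.03 -0.01]
```

Both pins are entered: the underside is at about 108 and there is no contact force.

Call:
carry_out:
  series:
    - [0, 0, 0, 0, 0, 2.5, 0]
    - [0, 0, 0, 0, 0, 2.5, 0]
    - [0, 0, 0, 0, 0, 2.5, 0]
    - [0, 0, 0, 0, 0, 2, 0]
    - [0, 0, 0, 0, 0, 1.5, 0]

```text
time_s: 19.67
tool_pos: [592.8, -19.0, 121.7]
orientation: [-0.184, -3.136, -0.0]
wrist_force: [-0.1, -0.9, -3.4]
finger_gap: 12.9
```

Call:
carry_out:
  series:
    - [0, 0, 0, 0, 0, 0.8, 0]
    - [0, 0, 0, 0, 0, 0.8, 0]
    - [0, 0, 0, 0, 0, 0.8, 0]
    - [0, 0, 0, 0, 0, 0.8, 0]
    - [0, 0, 0, 0, 0, 0.8, 0]

```text
time_s: 20.08
tool_pos: [592.9, -18.9, 118.1]
orientation: [0.184, 3.136, 0.0]
wrist_force: [0.8, -0.4, -4.1]
finger_gap: 12.7
```

```bash
python3 - <<'E'
from h import *
totool([591.8,-18.5,117.4],3.0246);print(state()["wrist_torque"].round(2))
E
```

```text
tcp [592.9 -18.9 118.1] psi 3.0246 F [ 0.8 -0.4 -4.1] gap 12.7 t 20.0833 q [ 0.31  0.04 -0.13 -0.   -1.39 -0.42]
shift in tool axes [1.18 0.3  0.7 ] turn rz 0.0
[-0.04 -0.03  0.06]
```

Call:
carry_out:
  series:
    - [0, 0, 0, 0, 0, 0.5, 0]
    - [0, 0, 0, 0, 0, 0.5, 0]
    - [0, 0, 0, 0, 0, 0.5, 0]
    - [0, 0, 0, 0, 0, 0, 0]
    - [0, 0, 0, 0, 0, 0, 0]

```text
time_s: 20.5
tool_pos: [593.0, -19.0, 117.4]
orientation: [0.183, 3.136, -0.0]
wrist_force: [-3.1, 1.4, 2.6]
finger_gap: 12.9
```

The weight is taken and the force has reversed at TCP z 117.4, exactly the seated height. Releasing and rising.

Call:
carry_out:
  series:
    - [0, 0, 0, 0, 0, 0, 0.3]
    - [0, 0, 0, 0, 0, 0, 0.5]
    - [0, 0, 0, 0, 0, 0, 0.5]
    - [0, 0, 0, 0, 0, 0, 0.5]
    - [0, 0, 0, 0, 0, 0, 0.5]

```text
time_s: 20.92
tool_pos: [593.0, -19.0, 116.7]
orientation: [0.184, 3.136, 0.0]
wrist_force: [0.2, 0.6, -0.7]
finger_gap: 42.5
```

Call:
carry_out:
  series:
    - [0, 0, 0, 0, 0, -5, 0.5]
    - [0, 0, 0, 0, 0, -15, 0.5]
    - [0, 0, 0, 0, 0, -25, 0.5]
    - [0, 0, 0, 0, 0, -35, 0.5]
    - [0, 0, 0, 0, 0, -35, 0.5]

```text
time_s: 21.33
tool_pos: [592.4, -19.2, 232.6]
orientation: [-0.184, -3.135, 0.001]
wrist_force: [0.7, -0.5, 0.2]
finger_gap: 42.7
```

Call:
carry_out:
  series:
    - [0, 0, 0, 0, 0, -30, 0.5]
    - [0, 0, 0, 0, 0, -30, 0.5]
    - [0, 0, 0, 0, 0, -20, 0.5]
    - [0, 0, 0, 0, 0, -10, 0.5]
    - [0, 0, 0, 0, 0, 0, 0.5]

```text
time_s: 21.75
tool_pos: [593.5, -19.1, 324.4]
orientation: [0.184, 3.132, 0.002]
wrist_force: [-0.1, -0.1, 0.4]
finger_gap: 42.7
```

```bash
python3 - <<'E'
from h import *
totool([591.8,-18.5,300],3.0246)
f,C=cam("wrist","w7")
c=np.array([591.8,-18.5]);ux=np.array([.993,-.117]);uy=np.array([.117,.993])
G=cv2.resize(f[60:310,150:420],None,fx=2.2,fy=2.2,interpolation=cv2.INTER_CUBIC)
for x,y,z in((50,74,100),(50,-74,100),(-50,-74,100),(-50,74,100),(0,60,123),(0,-60,123)):
    q=proj(C,np.r_[c+x*ux+y*uy,z])[0];print(x,y,q.round(1));cv2.circle(G,((q-[150,60]+.5)*2.2).astype(int).tolist(),2,(0,0,255),-1)
cv2.imwrite("pics/w7c.png",G)
E
```

```text
tcp [593.5 -19.1 324.4] psi 3.0244 F [-0.1 -0.1  0.4] gap 42.7 t 21.75 q [ 0.31  0.05  0.25  0.   -1.77 -0.42]
shift in tool axes [ 1.81  0.36 24.42] turn rz -0.0002
50 74 [244.6 236. ]
50 -74 [239.6 118.3]
-50 -74 [326.1 118.3]
-50 74 [320.7 236.2]
0 60 [282.6 233.1]
0 -60 [282.8 132.2]
```

View pics/w7c.png

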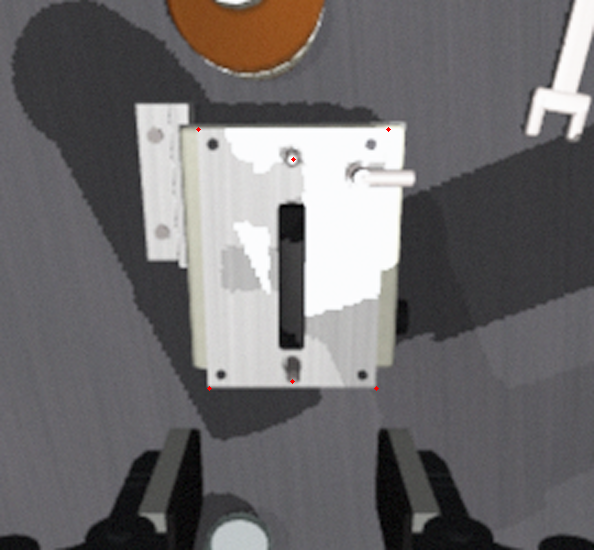

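The plate corners and both pin tips lie on their predicted pixels for the seated height, with the fitting at the front right and the heater's back on the rail. I'll do one numeric check of the bystanders, then hand in.

```bash
python3 - <<'E'
from h import *
from bench import close_job
a,_=load("top1");b,_=cam("top","top2")
for n,(x0,y0,x1,y1) in dict(bottle=(322,165,345,195),beaker=(188,150,213,178),rack=(388,217,428,246),spanner=(297,238,350,263)).items():
    A,B=[cv2.cvtColor(i[y0:y1,x0:x1],cv2.COLOR_BGR2GRAY).astype(np.float32) for i in(a,b)]
    print(n,np.round(cv2.phaseCorrelate(A,B),2),round(float(abs(A-B).mean()),1))
print(state()["wrist_force"].round(1));print(close_job())
E
```

```text
Traceback (most recent call last):
ValueError: setting an array element with a sequence. The requested array has an inhomogeneous shape after 1 dimensions. The detected shape was (2,) + inhomogeneous part.
```

```bash
python3 - <<'E'
from h import *
from bench import close_job
a,_=load("top1");b=cv2.imread("pics/top2.png")
for n,(x0,y0,x1,y1) in dict(bottle=(322,165,345,195),beaker=(188,150,213,178),rack=(388,217,428,246),spanner=(297,238,350,263)).items():
    A,B=[cv2.cvtColor(i[y0:y1,x0:x1],cv2.COLOR_BGR2GRAY).astype(np.float32) for i in(a,b)]
    print(n,cv2.phaseCorrelate(A,B),round(float(abs(A-B).mean()),1))
print(state()["wrist_force"].round(1));print(close_job())
E
```

```text
bottle ((-0.008484289366142761, -0.0687184543685202), 0.9657593722144763) 2.3
beaker ((2.5608465883814464, 11.939743868125655), 0.15430041885375975) 31.0
rack ((0.044311869312927854, 0.0420423906486711), 1.0074655878543854) 1.8
spanner ((0.20626633466711652, 0.4550040487977629), 0.9522868721573441) 4.0
[-0.3  0.1 -1.1]
the job is handed in; nothing more can be done
None
```

The heater is home and the cover is seated, and the job is handed in at about 22 s of the 72 s allowed.

- **Heater:** I pushed its front corner round the cup with about 5 to 8 N. I stopped when the force rose to about 18 N against the rail, with the tool at the station's yaw. In the picture taken then, the heater's rim and both pins lay within about 1 px (1 mm) of home.
- **Cover:** I gripped it by the handle, lined the right hole up with its pin in the wrist camera, and lowered it level. It took its weight at exactly the seated height (TCP z 117.4 mm), and I let go. In the last picture the plate corners and pin tips match the seated positions, and the hose fitting is at the front right.
- **Bystanders:** The before/after check showed the bottle and rack unmoved (under 0.1 px). The spanner read 0.5 px, about 1.5 mm, with nothing having gone near it.
- **Check that failed:** The beaker comparison was inconclusive (match quality 0.15), probably because the arm was in front of it in the last top view. I did not re-measure the beaker. No unexpected contact force appeared at any step.

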